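# Set the purge line: prop up the meter display, then seat the valve and crack it two turns

## Task

Raise the flow meter's display lid so that it stands open at 60 degrees from shut, and let go of it. Then crank the red handwheel valve shut against its stop and back it off exactly two full turns, and finish still gripping the wheel's black handle. Leave the beaker, the jar and the carton where they are.

Things in the scene. Friction and masses are not known exactly. Their poses are not given: they have to be found in the camera images.
- meter: flow meter, a grey box 200 (x) x 220 (y) x 70 mm high, fixed to the bench, with a white lid 18 mm thick on top. Origin: centre of the underside; own x points from the handle side to the hinge side, z up. It and the valve may stand on either side (left or right) of the bench
- meter_lid (a joint): angle of the meter's lid in rad: 0 shut, growing as the front edge is raised (1.047 = 60 degrees), hinge limit 1.75. The hinge is stiff and the lid stays where it is left; about 6 N up at the handle moves it. It starts shut or a little open
- lid_handle (a point): middle of the blue round bar handle on the lid, bar 12 mm in diameter, 100 mm long, parallel to the meter's y axis. On the shut lid it stands 20 mm out in front of the lid's front edge and 35 mm above the lid's mid-height, on a dark bracket at each end; 90 mm free between the brackets. Its axes are the lid's, turning with it
- lid_hinge (a point): a point on the lid's hinge line (parallel to the meter's y), midway along it, at the top of the meter's far edge; the bar handle is 220 mm from it along the lid and 44 mm above the lid's underside
- valve_base: brass bench valve with a copper pipe loop 160 mm long along its y axis, fixed to the bench. Origin: centre of its underside; the wheel turns about its z axis (upright)
- valve (a joint): rotation of the red handwheel in rad, counted over several turns: 0 is shut, against the stop; it grows as the wheel is turned counter-clockwise seen from above (opening); two turns = 12.566. Turning takes about 2 to 3 N sideways at the handle; the wheel stays where it is left. It starts between about a third of a turn and 1.1 turns open
- valve_axis (a point): point on the wheel's axis, 45 mm above the underside of the wheel (wheel underside 100 mm above the bench), level with crank_grip; the wheel is 122 mm over its rim, the rim and spokes 12 mm thick
- crank_grip (a point): point on the axis of the black upright handle that stands on the wheel's rim, 55 mm from the wheel's axis; the handle is a cylinder 22 mm in diameter, 56 mm tall, from 115 to 171 mm above the bench; this point is 145 mm above the bench. The handle spins freely on its own pin, so a gripper need not turn while it leads the handle round
- crank: the same black handle; origin at the centre of its underside, 30 mm below crank_grip; its yaw is meaningless
- beaker: glass beaker, 60 mm across the rim, 80 mm tall, loose; origin at the centre of its underside. Not to be disturbed
- reagent: amber glass jar, 60 mm across, 110 mm tall, loose; origin at the centre of its underside. Not to be disturbed
- samples: cardboard carton 90 x 120 x 50 mm, loose; origin at the centre of its underside. Not to be disturbed

How it is judged:
By the outcome, as a careful person would: the job done as asked, in the order asked, and still so for the second after the job is handed in, while the arm keeps its last pose, push and grip.
It also fails if it takes over 72 s, if anything falls off the work surface, if the arm or the gripper's body presses on something with over 40 N, if the wrist force passes 120 N, or if a joint passes its speed limit or range.

## Robot

A 7-joint arm with a two-finger parallel gripper is mounted at the origin on the work surface. World frame = base frame: x ahead of the robot, y to its left, z up, the work surface at z = 0. Lengths are in m, angles in rad, forces in N, time in s.
With the tool pointing down it reaches from about 0.35 to 0.9 m from the base axis. Payload 7.2 kg.
Tool frame: the origin (TCP) lies on the centre line of the jaws, within the pads' length; the fingertips stand 8 mm ahead of it and the grasp point (between the pads) lies 11 mm behind it; z points along the fingers, y is the line along which they close (so a half turn about z gives the same grasp; the last joint's range is limited). The gripper opens to 85 mm and grips with 20 to 120 N. Pads are 22 mm wide; open, the fingers measure 114 mm over their backs; the gripper's body (76 mm by 85 mm) begins 54 mm behind the grasp point. The pads swing forward as they close: fully open they stand 13 mm farther back than shut.
Start: joints at [1.138, 0.411, -0.013, 1.596, 0.006, 1.134, -0.082], TCP at [0.223, -0.584, 0.239] pointing down, gripper open.
Joint ranges: [-2.95, 2.95], [-0.29, 1.99], [-1.47, 1.44], [0.14, 2.54], [-1.03, 4.17], [0.13, 1.85], [-2.86, 2.86]. Speed limits (rad/s): [2.39, 2.39, 3.01, 3.01, 3.14, 3.14, 3.14].

## Interface

Orientations are given as a unit quaternion [x, y, z, w].
In Python, from rig import env, imaging gives the robot as it stands. The module is installed in compiled form; this text tells all that it offers.
- The arm moves only by the tool drive_tool, never from a script. Its argument "commands" is a list of rows, each a list of 4 numbers: the shift along the tool's x, y, z in mm, then the turn about the tool's z in rad. A call has 1 to 8 rows; each row shifts and turns the commanded pose from where the row before left it, along the tool's axes as they then stand; what a row does not reach is not made up. A row lasts 1/12 s, in which the tool goes at most 41.7 mm and 7.16 degrees, less where a joint would pass 70% of its speed; a pose out of reach is approached as far as the arm can. A call with a gripper value outside its range is refused whole. "gripper" is the opening, from 0 (shut) to 1 (fully open), set as the call begins (left out, the last holds). The fingers move at their own pace and stop on an object; the grip force is fixed at half the most. Time passes only in rows, so rows that do not move let the fingers close. It gives the time, the measured TCP pose, the force, the opening and the grip force at its end, in the units of the state.
- env.get_state(): the state, without advancing time (a new reading comes with each control period).
- imaging.grab_frame(name): name is "scene" or "top"; returns (picture, depth): 480x640x3 uint8, red, green, blue; 480x640 float32, m along the optical axis (not along the pixel's ray), 0 where there is no reading.
- imaging.camera_info(name): a dict with "vertical_fov" (degrees; the focal length in pixels is half the picture's height over the tangent of half this angle, whatever the lens; pixels are square), "cx", "cy" (the principal point, pixels), "R" (3x3) and "t" (3): a world point X has camera coordinates R X + t. Camera axes: x right, y down, z forward; pixel columns grow to the right and rows downward; lengths in m; the calibration is good to about 2 mm. A picture is of the moment at which its call begins. camera_info takes no time and is no camera call.
- env.job_done(): hands the job in; it is judged then, once.
The state is a dict: "t": time; "q": joint angles; "joint_vel": joint speeds; "effort": joint torques, N m; "eef_pos": TCP position; "tcp_rot": TCP orientation; "ft_force": force on the tool from outside, world axes, zero at the start; "torque": the same for the moment, N m; "finger_gap": finger opening in m; "grip_force": force on a finger pad.
Only numpy, scipy, OpenCV 4.12 (cv2) and the standard library are available. Lean on these libraries where they do the work, as an engineer would, in place of code of your own. Each camera call takes 0.05 s, during which the arm holds its last target. There are 200 camera calls.

## Working session

There is one attempt and no reset: what is moved stays moved. The work goes in short steps, Python scripts to look and compute and a tool call to move; the robot and the scene stay as the last step left them, time stands still between calls to the robot, and variables do not carry over. Pictures are saved under pics/ and viewed, at most 10 in all, crops included, and the job is handed in when it is done.

Besides the shell and the picture viewer there is one more tool, called after "Call:" in YAML: its name, and indented under it one key for each argument. drive_tool: Moves the arm, as the interface text tells. Its arguments: {"type":"object","properties":{"commands":{"type":"array"},"gripper":{"type":"number"}},"required":["commands"]}

```bash
mkdir -p pics; cat > h.py <<'E'
import numpy as np, cv2
from rig import env, imaging
def grab(n,f=None):
    p,d=imaging.grab_frame(n)
    if f: cv2.imwrite('pics/'+f,cv2.cvtColor(p,cv2.COLOR_RGB2BGR))
    return p,d
def cloud(n,d):
    c=imaging.camera_info(n); f=240/np.tan(np.radians(c['vertical_fov'])/2)
    v,u=np.mgrid[:480,:640]
    X=np.stack([(u-c['cx'])/f*d,(v-c['cy'])/f*d,d],-1)
    return (X-np.array(c['t']))@np.array(c['R'])   # R^T (X-t)
E
python3 - <<'E'
from h import *
for n in('scene','top'):
    p,d=grab(n,n+'0.png'); np.savez(n+'0.npz',p=p,d=d); c=imaging.camera_info(n);print(n,c)
s=env.get_state();print({k:np.round(v,3) for k,v in s.items()})
E
```

```text
scene {'vertical_fov': 52.24796999932286, 'cx': 327.69965744963764, 'cy': 245.0579576048685, 'R': array([[ 0.77985888,  0.62590503, -0.00793899],
       [ 0.45757079, -0.57868241, -0.67509676],
       [-0.42714061,  0.52284755, -0.73768648]]), 't': array([-0.46730797, -0.18658275,  1.79634434])}
top {'vertical_fov': 53.02511456541761, 'cx': 323.68244869338616, 'cy': 243.6969545007225, 'R': array([[ 0.00831279, -0.99964016, -0.02550394],
       [-0.99907581, -0.00722708, -0.04237091],
       [ 0.04217135,  0.02583259, -0.99877638]]), 't': array([0.01059256, 0.56755207, 1.47357839])}
{'t': np.float64(0.1), 'q': array([ 1.138,  0.412, -0.013,  1.597,  0.006,  1.134, -0.082]), 'joint_vel': array([-0.001, -0.002,  0.   , -0.001,  0.001,  0.002,  0.   ]), 'effort': array([ 3.0000e-03, -6.0183e+01,  6.8400e-01, -3.0009e+01,  1.4000e-02,
        6.0000e-03,  0.0000e+00]), 'eef_pos': array([ 0.223, -0.583,  0.239]), 'tcp_rot': array([ 0.983,  0.181, -0.   , -0.001]), 'ft_force': array([ 0.945, -0.221,  0.024]), 'torque': array([ 0.026,  0.045, -0.044]), 'grip_force': np.float64(0.0), 'finger_gap': np.float64(0.085)}
```

View pics/scene0.png

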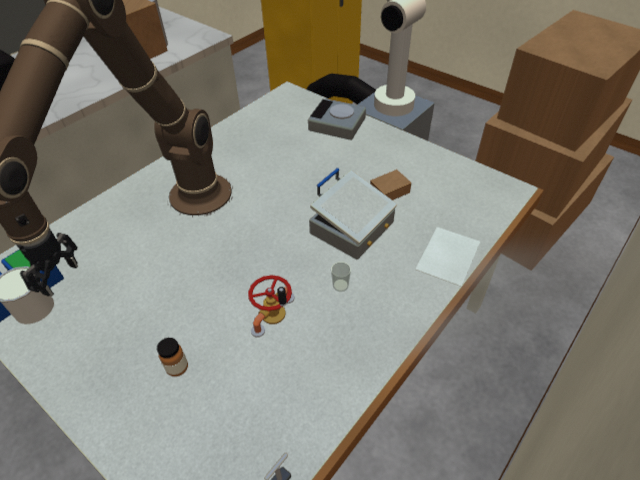

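View pics/top0.png

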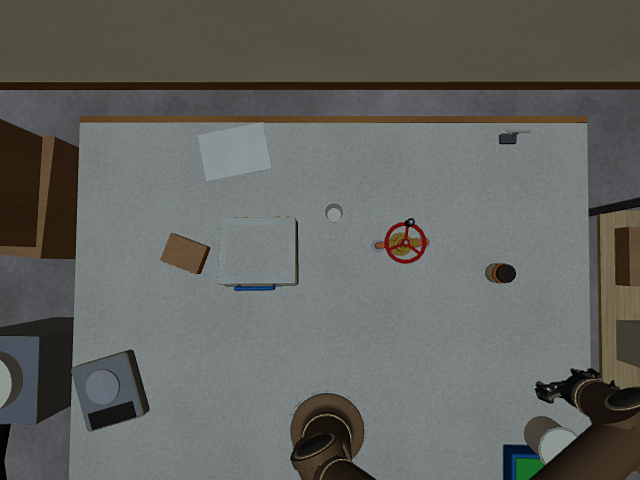

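The lid's blue bar is at top (255,288) and scene (328,181). The wheel is at top (405,242), with the black handle at (411,222). The beaker is at top (334,213), the jar at (500,272) and the carton at (186,253). Next I'll measure the positions.

```bash
python3 - <<'E'
from h import *
S={n:np.load(n+'0.npz') for n in('scene','top')}
def rep(name,P): print(name,len(P),'med',np.round(np.median(P,0),4),'min',np.round(np.percentile(P,3,0),3),'max',np.round(np.percentile(P,97,0),3))
for n in S:
    p,d=S[n]['p'].astype(int),S[n]['d'].astype(float); W=cloud(n,d); ok=d>0
    r,g,b=p[...,0],p[...,1],p[...,2]; z=W[...,2]
    win=lambda u0,u1,v0,v1:(lambda m:(m.__setitem__((slice(v0,v1),slice(u0,u1)),True),m)[1])(np.zeros((480,640),bool))
    w={'top':dict(bar=win(225,285,275,300),wh=win(375,435,210,270),lid=win(215,300,210,292),bk=win(320,350,198,228),jar=win(480,520,255,290),box=win(155,215,228,280)),
       'scene':dict(bar=win(310,345,160,200),wh=win(240,300,265,320),lid=win(305,400,165,260),bk=win(325,355,255,295),jar=win(150,195,330,380),box=win(365,415,165,205))}[n]
    print(n)
    m=ok&w['bar']&(b>r+50)&(b>g+30)&(z>.03); B=W[m]; rep('bar',B)
    c=B[:,:2].mean(0); e=np.linalg.svd(B[:,:2]-c)[2][0]; print(' bar dir',e,'extent',np.ptp((B[:,:2]-c)@e), np.percentile((B-B.mean(0))[:,:2]@e,[1,99]),c)
    m=ok&w['wh']&(r>g+60)&(r>b+60)&(z>.09)&(z<.13)
    R=W[m];rep('red',R); x,y=R[:,0],R[:,1]
    for _ in range(5):
        s=np.linalg.lstsq(np.c_[2*x,2*y,np.ones(len(x))],x*x+y*y,rcond=None)[0]; rr=np.sqrt(s[2]+s[0]**2+s[1]**2)
        res=np.hypot(x-s[0],y-s[1]); k=res>.045 if _==0 else abs(res-rr)<.01; x,y=x[k],y[k]
    print(' circ',s[:2],rr)
    m=ok&w['wh']&(p.sum(-1)<130)&(z>.11);rep('crank',W[m])
    m=ok&w['wh']&(p.sum(-1)<130)&(z>.16);rep('cranktop',W[m])
    m=ok&w['lid']&(p.min(-1)>120)&(z>.075);L=W[m];rep('lid',L)
    c=L.mean(0);nn=np.linalg.svd(L-c,full_matrices=False)[2][2];nn*=np.sign(nn[2]);k=abs((L-c)@nn)<.004
    L=L[k];c=L.mean(0);nn=np.linalg.svd(L-c,full_matrices=False)[2][2];nn*=np.sign(nn[2]);print(' n',nn,'tilt',np.degrees(np.arccos(nn[2])),'c',c)
    h=cv2.minAreaRect(L[:,:2].astype(np.float32));print(h, np.round(cv2.boxPoints(h),3).tolist())
    for q in('bk','jar','box'): rep(q,W[ok&w[q]&(z>.02)])
E
```

```text
scene
bar 78 med [0.441  0.2023 0.1767] min [0.435 0.149 0.173] max [0.447 0.251 0.181]
 bar dir [ 0.02268786 -0.9997426 ] extent 0.11226928190281527 [-0.05308396  0.05455914] [0.44059902 0.20076826]
red 486 med [ 0.5681 -0.2262  0.1101] min [ 0.518 -0.277  0.105] max [ 0.625 -0.169  0.115]
 circ [ 0.57282493 -0.22274302] 0.0542682365367581
crank 100 med [ 0.6325 -0.2349  0.1498] min [ 0.617 -0.24   0.122] max [ 0.637 -0.224  0.172]
cranktop 33 med [ 0.6325 -0.2348  0.1675] min [ 0.62  -0.239  0.16 ] max [ 0.637 -0.225  0.172]
lid 3160 med [0.5501 0.1971 0.1154] min [0.458 0.101 0.091] max [0.639 0.305 0.14 ]
 n [0.25802457 0.00609236 0.96611915] tilt 14.957143925093892 c [0.55027932 0.1988353  0.11504439]
((0.5476162433624268, 0.20339402556419373), (0.19448617100715637, 0.22088424861431122), 1.3851089477539062) [[0.4480000138282776, 0.3109999895095825], [0.453000009059906, 0.09099999815225601], [0.6480000019073486, 0.0949999988079071], [0.6420000195503235, 0.3160000145435333]]
bk 435 med [ 0.66   -0.0143  0.0565] min [ 0.635 -0.044  0.023] max [0.688 0.011 0.08 ]
jar 788 med [ 0.502
[... 712 characters left out ...]
1998 0.1158] min [0.455 0.102 0.091] max [0.635 0.308 0.141]
 n [0.25939086 0.00711895 0.96574619] tilt 15.039715269296947 c [0.54692266 0.20375155 0.11616846]
((0.5463742017745972, 0.2057715356349945), (0.19095949828624725, 0.21783675253391266), 1.3509464263916016) [[0.4480000138282776, 0.31200000643730164], [0.453000009059906, 0.0949999988079071], [0.6439999938011169, 0.0989999994635582], [0.6389999985694885, 0.31700000166893005]]
bk 157 med [ 0.6729 -0.0133  0.0696] min [ 0.632 -0.043  0.024] max [0.688 0.013 0.085]
jar 496 med [ 0.4837 -0.4958  0.1069] min [ 0.458 -0.529  0.029] max [ 0.509 -0.478  0.115]
box 1251 med [0.5344 0.4369 0.0491] min [0.485 0.378 0.032] max [0.583 0.497 0.055]
```

Call:
drive_tool:
  commands:
    - [0,0,-8,-0.123]
    - [0,0,-8,-0.123]
    - [0,0,-8,-0.123]
    - [0,0,-8,-0.123]
    - [0,0,-8,-0.123]
    - [0,0,-8,-0.123]
    - [0,0,-8,-0.123]
    - [0,0,-8,-0.123]
  gripper: 1

```text
t: 0.77
eef_pos: [0.2228, -0.5837, 0.3032]
tcp_rot: [0.779, 0.627, 0.0, -0.0]
ft_force: [0.3, -0.4, -0.4]
finger_gap: 0.0854
grip_force: 0.0
```

Call:
drive_tool:
  commands:
    - [0,0,0,-0.12]
    - [0,0,0,-0.119]
    - [25,30,0,0]
    - [25,30,0,0]
    - [25,30,0,0]
    - [25,30,0,0]
    - [25,30,0,0]
    - [25,30,0,0]

```text
t: 1.43
eef_pos: [0.4013, -0.4294, 0.303]
tcp_rot: [0.701, 0.713, -0.0, -0.0]
ft_force: [1.4, -1.1, 0.1]
finger_gap: 0.0858
grip_force: 0.0
```

Call:
drive_tool:
  commands:
    - [35,5,0,0]
    - [35,5,0,0]
    - [35,5,0,0]
    - [35,5,0,0]
    - [35,5,0,0]
    - [35,5,0,0]
    - [35,5,0,0]
    - [35,5,0,0]

```text
t: 2.1
eef_pos: [0.4352, -0.1485, 0.3031]
tcp_rot: [0.701, 0.713, -0.0, -0.0]
ft_force: [0.5, 0.5, -0.1]
finger_gap: 0.0854
grip_force: 0.0
```

Call:
drive_tool:
  commands:
    - [35,0,0,0]
    - [35,0,0,0]
    - [35,0,0,0]
    - [35,0,0,0]
    - [35,0,0,0]
    - [35,0,0,0]
    - [35,0,0,0]
    - [35,0,0,0]

```text
t: 2.77
eef_pos: [0.4303, 0.1312, 0.3033]
tcp_rot: [0.701, 0.713, -0.0, 0.0]
ft_force: [0.4, 0.4, 0.5]
finger_gap: 0.0858
grip_force: 0.0
```

Call:
drive_tool:
  commands:
    - [36,5,0,0]
    - [36,5,0,0]
    - [0,0,30,0]
    - [0,0,30,0]
    - [0,0,30,0]
    - [0,0,30,0]
    - [0,0,23,0]
    - [0,0,0,0]

```text
t: 3.43
eef_pos: [0.437, 0.2003, 0.1561]
tcp_rot: [0.701, 0.713, -0.003, -0.002]
ft_force: [-1.6, -0.5, -0.3]
finger_gap: 0.0857
grip_force: 0.0
```

```bash
python3 - <<'E'
from h import *
p,d=grab('scene'); W=cloud('scene',d)
cv2.imwrite('pics/s1.png',cv2.resize(cv2.cvtColor(p[110:270,250:450],cv2.COLOR_RGB2BGR),(800,640))[:600])
E
```

```text
(no output)
```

View pics/s1.png

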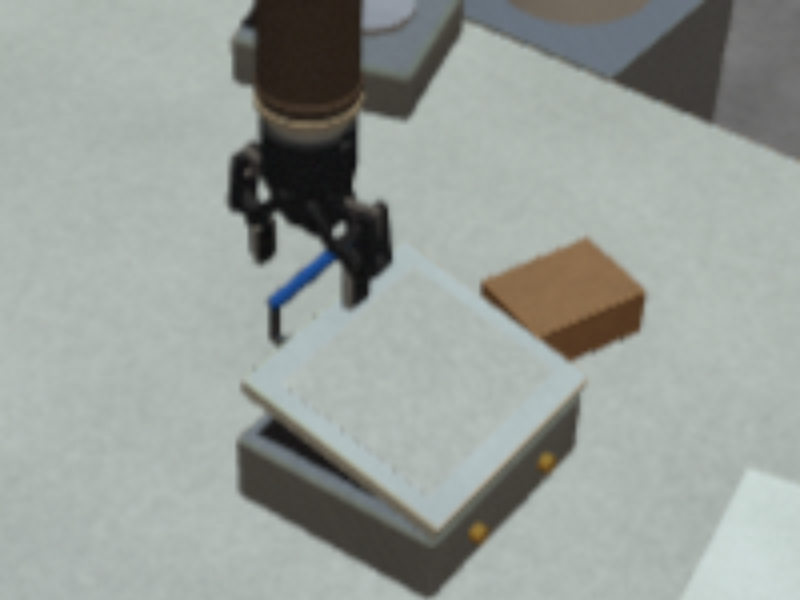

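The fingers straddle the blue bar (crop about (330,260)), so I'll close.

Call:
drive_tool:
  commands:
    - [0,0,0,0]
    - [0,0,0,0]
    - [0,0,0,0]
    - [0,0,0,0]
    - [0,0,0,0]
    - [0,0,0,0]
    - [0,0,0,0]
    - [0,0,0,0]
  gripper: 0

```text
t: 4.15
eef_pos: [0.4396, 0.2019, 0.1605]
tcp_rot: [0.701, 0.713, -0.0, 0.0]
ft_force: [-1.5, 0.0, 2.5]
finger_gap: 0.01
grip_force: 58.4
```

Call:
drive_tool:
  commands:
    - [0,5.1,-9.7,0]
    - [0,5.6,-9.5,0]
    - [0,6.1,-9.2,0]
    - [0,6.5,-8.9,0]
    - [0,6.9,-8.6,0]
    - [0,7.3,-8.2,0]
    - [0,7.7,-7.8,0]
    - [0,8.1,-7.4,0]

```text
t: 4.82
eef_pos: [0.4912, 0.203, 0.2307]
tcp_rot: [0.701, 0.713, -0.002, -0.001]
ft_force: [-10.2, -0.1, 2.0]
finger_gap: 0.0099
grip_force: 58.3
```

Call:
drive_tool:
  commands:
    - [0,8.5,-7.0,0]
    - [0,8.8,-6.6,0]
    - [0,9.1,-6.2,0]
    - [0,9.4,-5.7,0]
    - [0,9.7,-5.2,0]
    - [0,9.9,-4.8,0]
    - [0,10.1,-4.3,0]
    - [0,0,0,0]

```text
t: 5.48
eef_pos: [0.5597, 0.2046, 0.2735]
tcp_rot: [0.701, 0.713, 0.001, 0.0]
ft_force: [-6.3, -2.9, 19.5]
finger_gap: 0.0097
grip_force: 61.4
```

```bash
cat > lid.py <<'E'
from h import *
def lid(show=True):
  for n in('scene','top'):
    p,d=grab(n,None); W=cloud(n,d); x,y,z=W[...,0],W[...,1],W[...,2]; p=p.astype(int)
    m=(d>0)&(p.min(-1)>100)&(z>.1)&(z<.29)&(x>.5)&(x<.66)&(y>.1)&(y<.31)
    L=W[m]; 
    if len(L)<50: print(n,len(L)); continue
    best=None
    rng=np.random.default_rng(0)
    for _ in range(200):
        a=L[rng.choice(len(L),3,False)]; v=np.cross(a[1]-a[0],a[2]-a[0]); v/=np.linalg.norm(v)+1e-12
        k=abs((L-a[0])@v)<.003
        if best is None or k.sum()>best.sum(): best=k
    Q=L[best]; c=Q.mean(0); v=np.linalg.svd(Q-c,full_matrices=False)[2][2]; v*=np.sign(v[2]); print(n,len(L),best.sum(),v.round(3),'tilt',np.degrees(np.arccos(v[2])).round(2),c.round(3))
lid(); print({k:np.round(v,4) for k,v in env.get_state().items() if k in('t','eef_pos','ft_force')})
E
python3 lid.py
```

```text
scene 2725 2112 [0.842 0.01  0.539] tilt 57.4 [0.595 0.198 0.177]
top 378 267 [0.838 0.023 0.545] tilt 57.0 [0.579 0.126 0.202]
{'t': np.float64(5.5833), 'eef_pos': array([0.5597, 0.2046, 0.2735]), 'ft_force': array([-5.4366, -1.458 , 17.2635])}
```

Call:
drive_tool:
  commands:
    - [0,5.2,-2.5,0]
    - [0,5.3,-2.3,0]
    - [0,0,0,0]
    - [0,0,0,0]

```text
t: 5.92
eef_pos: [0.5691, 0.2048, 0.2771]
tcp_rot: [0.701, 0.713, 0.001, 0.0]
ft_force: [-5.4, 0.8, 9.7]
finger_gap: 0.0099
grip_force: 60.4
```

```bash
python3 lid.py
```

```text
scene 2644 2061 [0.863 0.014 0.505] tilt 59.66 [0.6   0.199 0.178]
top 184 124 [-0.587 -0.026  0.809] tilt 36.01 [0.55  0.138 0.251]
{'t': np.float64(6.0167), 'eef_pos': array([0.5691, 0.2048, 0.2771]), 'ft_force': array([-5.1194, -0.0935, 10.238 ])}
```

Call:
drive_tool:
  commands:
    - [0,1.0,-0.4,0]
    - [0,0,0,0]
    - [0,0,0,0]

```text
t: 6.27
eef_pos: [0.5694, 0.2048, 0.2771]
tcp_rot: [0.701, 0.713, 0.0, -0.0]
ft_force: [-7.1, 0.1, 9.2]
finger_gap: 0.01
grip_force: 60.4
```

Call:
drive_tool:
  commands:
    - [0,0,0,0]
    - [0,0,0,0]
    - [0,0,0,0]
    - [0,0,0,0]
    - [0,0,0,0]
    - [0,0,0,0]
  gripper: 1

```text
t: 6.77
eef_pos: [0.5701, 0.204, 0.2746]
tcp_rot: [0.701, 0.713, -0.0, 0.0]
ft_force: [0.2, -0.1, 0.2]
finger_gap: 0.0811
grip_force: 0.0
```

```bash
python3 lid.py
```

```text
scene 2583 2039 [0.864 0.018 0.503] tilt 59.8 [0.6   0.195 0.179]
top 181 115 [-0.553 -0.003  0.833] tilt 33.6 [0.55  0.137 0.251]
{'t': np.float64(6.8667), 'eef_pos': array([0.57  , 0.204 , 0.2745]), 'ft_force': array([-0.4062,  0.5189,  0.2324])}
```

Call:
drive_tool:
  commands:
    - [0,0,-30,0]
    - [0,0,-30,0]
    - [0,0,-30,0]
    - [-39,4,0,0]
    - [-39,4,0,0]
    - [-39,4,0,0]
    - [-39,4,0,0]
    - [-39,4,0,0]

```text
t: 7.53
eef_pos: [0.5931, 0.0077, 0.3648]
tcp_rot: [0.701, 0.713, 0.0, 0.0]
ft_force: [-0.1, 1.1, -0.5]
finger_gap: 0.085
grip_force: 0.0
```

Call:
drive_tool:
  commands:
    - [-39,4,0,0]
    - [-39,4,0,0]
    - [-39,4,0,0]
    - [-39,4,0,0]
    - [-39,5,0,0]
    - [-43,6,0,0]
    - [0,0,30,0]
    - [0,0,30,0]

```text
t: 8.2
eef_pos: [0.6245, -0.2304, 0.3046]
tcp_rot: [0.703, 0.711, 0.0, 0.002]
ft_force: [0.2, 1.1, -1.1]
finger_gap: 0.0858
grip_force: 0.0
```

```bash
python3 lid.py; python3 - <<'E'
from h import *
p,d=grab('scene'); W=cloud('scene',d)
cv2.imwrite('pics/s2.png',cv2.resize(cv2.cvtColor(p[180:340,200:400],cv2.COLOR_RGB2BGR),(750,600)))
E
```

```text
scene 2726 2138 [0.866 0.02  0.5  ] tilt 60.03 [0.599 0.201 0.18 ]
top 623 328 [0.856 0.022 0.516] tilt 58.92 [0.574 0.189 0.219]
{'t': np.float64(8.3), 'eef_pos': array([ 0.6216, -0.2268,  0.2993]), 'ft_force': array([-0.2063,  0.271 ,  0.1988])}
```

View pics/s2.png

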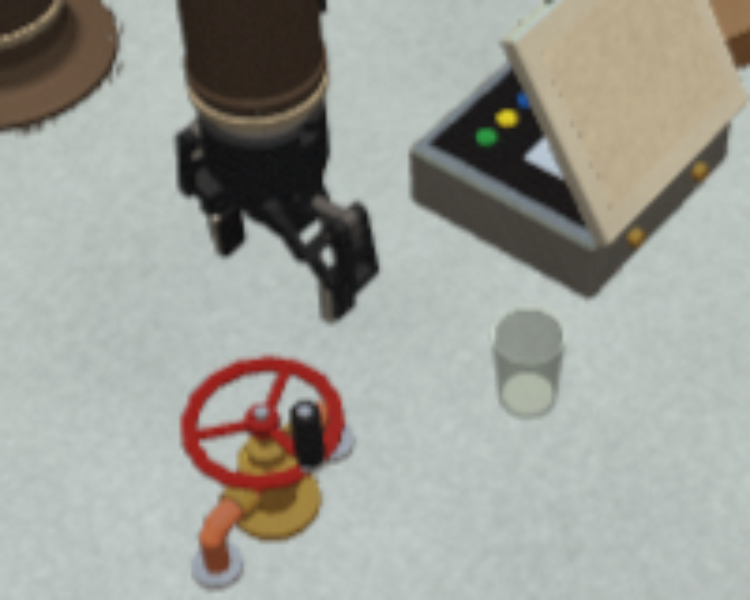

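The lid stands open at about 60°, the beaker is untouched, and the gripper is above the black handle (crop (307,430)). I'll go down and grip it.

Call:
drive_tool:
  commands:
    - [-1,3,27,0]
    - [0,0,27,0]
    - [0,0,27,0]
    - [0,0,27,0]
    - [0,0,27,0]
    - [0,0,27,0]
    - [0,0,0,0]
    - [0,0,0,0]

```text
t: 9.02
eef_pos: [0.6276, -0.2267, 0.1437]
tcp_rot: [0.701, 0.713, 0.0, -0.0]
ft_force: [-0.4, -0.2, 1.8]
finger_gap: 0.0853
grip_force: 0.0
```

Call:
drive_tool:
  commands:
    - [0,0,0,0]
    - [0,0,0,0]
    - [0,0,0,0]
    - [0,0,0,0]
    - [0,0,0,0]
    - [0,0,0,0]
    - [0,0,0,0]
    - [0,0,0,0]
  gripper: 0

```text
t: 9.68
eef_pos: [0.627, -0.2274, 0.1437]
tcp_rot: [0.701, 0.713, -0.0, 0.0]
ft_force: [-2.9, 0.2, 5.1]
finger_gap: 0.0206
grip_force: 58.4
```

Call:
drive_tool:
  commands:
    - [-13.9,-3.6,0,0]
    - [-12.5,-7.1,0,0]
    - [-10.2,-10.1,0,0]
    - [-7.3,-12.4,0,0]
    - [0,0,0,0]

```text
t: 10.1
eef_pos: [0.5926, -0.2721, 0.1437]
tcp_rot: [0.702, 0.713, -0.0, -0.001]
ft_force: [-4.0, 3.7, 6.2]
finger_gap: 0.0208
grip_force: 59.5
```

Call:
drive_tool:
  commands:
    - [-3.3,-14,0,0]
    - [0.5,-14.4,0,0]
    - [4.2,-13.7,0,0]
    - [4.7,-8.4,0,0]
    - [0,0,0,0]

```text
t: 10.52
eef_pos: [0.5426, -0.2671, 0.1436]
tcp_rot: [0.701, 0.713, -0.001, 0.001]
ft_force: [-2.0, 0.1, 6.8]
finger_gap: 0.0206
grip_force: 61.0
```

Call:
drive_tool:
  commands:
    - [6,-7.5,0,0]
    - [7.2,-6.3,0,0]
    - [8.2,-5,0,0]
    - [0,0,0,0]

```text
t: 10.85
eef_pos: [0.5233, -0.2456, 0.1436]
tcp_rot: [0.701, 0.713, -0.001, 0.0]
ft_force: [-6.7, 0.1, 10.9]
finger_gap: 0.0205
grip_force: 61.4
```

Call:
drive_tool:
  commands:
    - [9,-3.2,0,0]
    - [9.4,-1.6,0,0]
    - [9.6,0,0,0]
    - [0,0,0,0]

```text
t: 11.18
eef_pos: [0.5177, -0.2166, 0.1435]
tcp_rot: [0.701, 0.713, -0.002, -0.001]
ft_force: [-9.6, 1.7, 15.3]
finger_gap: 0.0206
grip_force: 61.7
```

Call:
drive_tool:
  commands:
    - [9.4,0.3,-2,0]
    - [9,2.6,-2,0]
    - [8.3,4.5,0,0]
    - [0,0,0,0]

```text
t: 11.52
eef_pos: [0.5264, -0.1902, 0.144]
tcp_rot: [0.701, 0.713, 0.0, -0.001]
ft_force: [8.7, -2.9, -19.9]
finger_gap: 0.0206
grip_force: 61.7
```

Call:
drive_tool:
  commands:
    - [3.5,3.5,2,0]
    - [3.5,3.5,0,0]
    - [0,0,0,0]

```text
t: 11.77
eef_pos: [0.5329, -0.1825, 0.1438]
tcp_rot: [0.701, 0.713, -0.0, -0.001]
ft_force: [-0.5, 1.9, -5.4]
finger_gap: 0.0206
grip_force: 63.8
```

Call:
drive_tool:
  commands:
    - [3.8,4.4,0.5,0]
    - [3.4,4.6,0,0]
    - [0,0,0,0]

```text
t: 12.02
eef_pos: [0.5423, -0.1748, 0.1438]
tcp_rot: [0.701, 0.714, 0.0, -0.001]
ft_force: [-0.7, 3.9, -1.4]
finger_gap: 0.0206
grip_force: 63.8
```

Call:
drive_tool:
  commands:
    - [3.1,5,0,0]
    - [2.3,5.3,0,0]
    - [0,0,0,0]

```text
t: 12.27
eef_pos: [0.5528, -0.1695, 0.1438]
tcp_rot: [0.701, 0.713, 0.0, -0.0]
ft_force: [-0.2, 3.5, -3.1]
finger_gap: 0.0202
grip_force: 63.7
```

Call:
drive_tool:
  commands:
    - [2.0,5.5,0,0]
    - [1.1,5.7,0,0]
    - [0,0,0,0]

```text
t: 12.52
eef_pos: [0.5643, -0.1665, 0.1438]
tcp_rot: [0.701, 0.713, 0.001, -0.0]
ft_force: [0.3, 3.4, -4.3]
finger_gap: 0.0209
grip_force: 63.7
```

Call:
drive_tool:
  commands:
    - [0.8,5.7,0,0]
    - [-0.2,5.8,0,0]
    - [0,0,0,0]

```text
t: 12.77
eef_pos: [0.576, -0.166, 0.1438]
tcp_rot: [0.701, 0.713, 0.001, 0.0]
ft_force: [1.4, 3.3, -5.7]
finger_gap: 0.0203
grip_force: 63.7
```

Call:
drive_tool:
  commands:
    - [-0.4,5.6,0.4,0]
    - [-1.5,5.6,0,0]
    - [0,0,0,0]

```text
t: 13.02
eef_pos: [0.5877, -0.1681, 0.1438]
tcp_rot: [0.701, 0.713, 0.001, 0.001]
ft_force: [2.3, 4.1, -3.6]
finger_gap: 0.0206
grip_force: 63.8
```

Call:
drive_tool:
  commands:
    - [-1.6,5.3,0.3,0]
    - [-2.6,5.3,0,0]
    - [0,0,0,0]

```text
t: 13.27
eef_pos: [0.5987, -0.1727, 0.1438]
tcp_rot: [0.701, 0.713, 0.001, 0.001]
ft_force: [3.4, 2.4, -1.3]
finger_gap: 0.0202
grip_force: 64.1
```

Call:
drive_tool:
  commands:
    - [-2.8,4.8,0.1,0]
    - [-3.7,4.7,0,0]
    - [0,0,0,0]

```text
t: 13.52
eef_pos: [0.6084, -0.1794, 0.1438]
tcp_rot: [0.701, 0.713, 0.001, 0.001]
ft_force: [3.9, 2.9, -0.7]
finger_gap: 0.0207
grip_force: 64.3
```

Call:
drive_tool:
  commands:
    - [-3.8,4.1,0,0]
    - [-4.6,3.9,0,0]
    - [0,0,0,0]

```text
t: 13.77
eef_pos: [0.6163, -0.188, 0.1437]
tcp_rot: [0.701, 0.713, 0.001, 0.001]
ft_force: [4.6, 2.2, 1.5]
finger_gap: 0.0203
grip_force: 64.4
```

Call:
drive_tool:
  commands:
    - [-4.8,3.1,-0.2,0]
    - [-5.2,2.8,0,0]
    - [0,0,0,0]

```text
t: 14.02
eef_pos: [0.6223, -0.1982, 0.1438]
tcp_rot: [0.701, 0.713, 0.001, 0.001]
ft_force: [5.1, 0.5, 0.5]
finger_gap: 0.0206
grip_force: 64.3
```

Call:
drive_tool:
  commands:
    - [-5.3,2.1,-0.1,0]
    - [-5.7,1.6,0,0]
    - [0,0,0,0]

```text
t: 14.27
eef_pos: [0.626, -0.2097, 0.1438]
tcp_rot: [0.702, 0.713, 0.0, 0.001]
ft_force: [5.3, 1.1, -1.1]
finger_gap: 0.0205
grip_force: 64.3
```

Call:
drive_tool:
  commands:
    - [-5.7,1.0,0,0]
    - [-5.8,0.4,0,0]
    - [0,0,0,0]

```text
t: 14.52
eef_pos: [0.6271, -0.2168, 0.1438]
tcp_rot: [0.701, 0.714, 0.002, -0.001]
ft_force: [1.4, 10.2, 2.4]
finger_gap: 0.0207
grip_force: 64.6
```

Call:
drive_tool:
  commands:
    - [-2,0,0,0]
    - [-2,-0.1,0,0]
    - [0,0,0,0]

```text
t: 14.77
eef_pos: [0.6271, -0.217, 0.1437]
tcp_rot: [0.699, 0.715, 0.003, -0.003]
ft_force: [0.8, 18.2, 1.9]
finger_gap: 0.0204
grip_force: 64.6
```

Call:
drive_tool:
  commands:
    - [8,0,0,0]
    - [14.1,-2.7,0,0]
    - [12.9,-6.2,0,0]
    - [10.9,-9.4,0,0]
    - [8.1,-11.9,0,0]
    - [4.7,-13.6,0,0]
    - [1.1,-14.3,0,0]
    - [0,0,0,0]

```text
t: 15.43
eef_pos: [0.5648, -0.1663, 0.1437]
tcp_rot: [0.702, 0.712, -0.002, 0.0]
ft_force: [-2.5, 0.7, 0.3]
finger_gap: 0.0202
grip_force: 64.6
```

Call:
drive_tool:
  commands:
    - [-3.5,-13.9,0,0]
    - [-7,-12.6,0,0]
    - [-10,-10.3,0,0]
    - [-12.3,-7.4,0,0]
    - [-13.8,-4,0,0]
    - [-14.4,-0.3,0,0]
    - [-13.9,3.5,0,0]
    - [0,0,0,0]

```text
t: 16.1
eef_pos: [0.523, -0.2448, 0.1436]
tcp_rot: [0.703, 0.711, -0.001, 0.001]
ft_force: [-3.8, -5.2, 7.1]
finger_gap: 0.0205
grip_force: 64.9
```

Call:
drive_tool:
  commands:
    - [-12.2,6.8,-0.5,0]
    - [-10,10.3,0,0]
    - [-6.9,12.7,0,0]
    - [-3.4,14,0,0]
    - [0.5,14.4,0,0]
    - [4.2,13.7,0,0]
    - [7.6,12.2,0,0]
    - [0,0,0,0]

```text
t: 16.77
eef_pos: [0.6109, -0.2595, 0.1438]
tcp_rot: [0.701, 0.713, 0.0, 0.002]
ft_force: [8.4, -5.0, -3.9]
finger_gap: 0.0205
grip_force: 63.9
```

Call:
drive_tool:
  commands:
    - [10.4,9.6,0.3,0]
    - [13,6,0,0]
    - [14.2,2.1,0,0]
    - [14.3,-1.6,0,0]
    - [13.4,-5.3,0,0]
    - [11.5,-8.5,0,0]
    - [8.9,-11.2,0,0]
    - [0,0,0,0]

```text
t: 17.43
eef_pos: [0.5964, -0.1714, 0.1438]
tcp_rot: [0.7, 0.714, -0.0, -0.0]
ft_force: [0.3, 2.7, -1.0]
finger_gap: 0.0202
grip_force: 64.2
```

Call:
drive_tool:
  commands:
    - [4.9,-13.5,0,0]
    - [1.1,-14.3,0,0]
    - [-2.6,-14.1,0,0]
    - [-6.2,-13,0,0]
    - [-9.3,-10.9,0,0]
    - [-11.8,-8.1,0,0]
    - [-13.5,-4.8,0,0]
    - [0,0,0,0]

```text
t: 18.1
eef_pos: [0.5177, -0.2153, 0.1437]
tcp_rot: [0.702, 0.712, -0.002, -0.0]
ft_force: [-6.5, -2.9, 6.6]
finger_gap: 0.0204
grip_force: 64.8
```

Call:
drive_tool:
  commands:
    - [-14.4,-0.9,-0.5,0]
    - [-13.8,3.6,0,0]
    - [-12.4,7.1,0,0]
    - [-10.1,10.2,0,0]
    - [-7.2,12.5,0,0]
    - [-3.7,13.9,0,0]
    - [0,14.4,0,0]
    - [0,0,0,0]

```text
t: 18.77
eef_pos: [0.5838, -0.2744, 0.1438]
tcp_rot: [0.701, 0.713, 0.0, 0.001]
ft_force: [3.2, -4.9, -0.9]
finger_gap: 0.0205
grip_force: 64.0
```

Call:
drive_tool:
  commands:
    - [4,13.6,0,0]
    - [7.8,12.1,0,0]
    - [10.6,9.7,0,0]
    - [12.9,6.5,0,0]
    - [9.3,2.4,0,0]
    - [0,0,0,0]
    - [0,0,0,0]

```text
t: 19.35
eef_pos: [0.6269, -0.2254, 0.1439]
tcp_rot: [0.7, 0.714, 0.002, 0.001]
ft_force: [7.2, 2.3, -5.9]
finger_gap: 0.021
grip_force: 63.8
```

Call:
drive_tool:
  commands:
    - [4,0.6,0.3,0]
    - [4.2,0,0,0]
    - [0,0,0,0]
    - [0,0,0,0]

```text
t: 19.68
eef_pos: [0.6271, -0.2186, 0.1438]
tcp_rot: [0.701, 0.713, 0.001, 0.001]
ft_force: [6.9, 0.6, -3.4]
finger_gap: 0.0206
grip_force: 63.8
```

```bash
python3 lid.py; python3 - <<'E'
from h import *
print(env.get_state()['tcp_rot'],env.get_state()['eef_pos'])
a,d=grab('scene');b,e=grab('top')
i=np.hstack([cv2.resize(a[120:400,130:430],(400,374)),cv2.resize(b[180:320,150:540],(400,374))])
cv2.imwrite('pics/f.png',cv2.cvtColor(i,cv2.COLOR_RGB2BGR))
E
```

```text
scene 2725 2160 [0.865 0.017 0.502] tilt 59.85 [0.599 0.2   0.18 ]
top 492 338 [-0.523 -0.011  0.853] tilt 31.51 [0.548 0.205 0.251]
{'t': np.float64(19.7833), 'eef_pos': array([ 0.6271, -0.2187,  0.1439]), 'ft_force': array([ 7.9605,  1.0178, -3.7858])}
[0.70094816 0.7132103  0.00131826 0.0009993 ] [ 0.62705695 -0.21866866  0.14385808]
```

View pics/f.png

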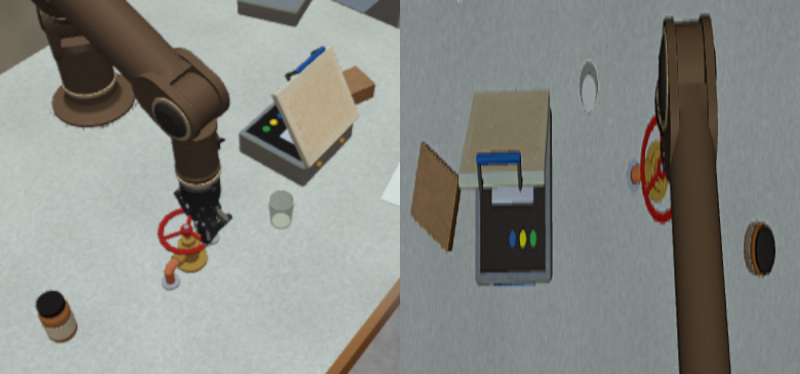

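Call:
drive_tool:
  commands:
    - [1.8,0.3,0,0]
    - [0,0,0,0]
    - [0,0,0,0]
    - [0,0,0,0]

```text
t: 20.22
eef_pos: [0.627, -0.2175, 0.1438]
tcp_rot: [0.701, 0.713, 0.001, 0.001]
ft_force: [5.5, -0.3, -3.4]
finger_gap: 0.0202
grip_force: 63.8
```

Call:
drive_tool:
  commands:
    - [0.8,0,0,0]
    - [0,0,0,0]
    - [0,0,0,0]
    - [0,0,0,0]

```text
t: 20.55
eef_pos: [0.627, -0.2169, 0.1438]
tcp_rot: [0.701, 0.713, 0.001, 0.001]
ft_force: [5.3, -1.1, -4.1]
finger_gap: 0.0205
grip_force: 63.8
```

```bash
python3 -c "
from rig import env
print(env.job_done())"
```

```text
the job is handed in; nothing more can be done
None
```

The job is handed in: the lid stands open at about 60° and is released, and the wheel went shut against its stop, then back two full turns (to within about 0.5°), with the handle still gripped; the beaker, jar and carton were not touched.

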